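# Seat two spacer plates in a slotted thickness gauge

### The arm

A 6-joint arm with a two-finger parallel gripper is mounted at the origin on a cart in front of the work surface, level with it; the furniture and walls round the work are solid. World frame = base frame: x ahead of the robot, y to its left, z up, the work surface at z = 0. Lengths are in m, angles in degrees, forces in N, time in s.
With the tool pointing down it reaches from about 0.4 to 0.825 m from the base axis. Payload 7 kg.
Tool frame: the origin (TCP) lies between the finger pads; the fingertips stand 19 mm ahead of it and the grasp point (between the pads) is the TCP; x points along the fingers, y is the direction in which the jaws open and shut, and the axes are right-handed (so a half turn about x gives the same grasp; the last joint's range is limited). The gripper opens to 88 mm and grips with 3 to 60 N. Pads are 19 mm wide; open, the fingers measure 130 mm over their backs; the gripper's body (78 mm by 193 mm) begins 47 mm behind the grasp point.
Start: joints at [-57.061, 20.546, 0.682, 0, -70.136, -16.507], TCP at [0.191, -0.647, 0.246] pointing down, gripper open.
Joint ranges: [-176.03, 176.03], [-82.01, 121.73], [-58.28, 71.71], [-173.87, 95.51], [-174.79, -0.11], [-173.66, 173.66]. Speed limits (degrees/s): [136.94, 136.94, 172.46, 180, 180, 180].

### API

Orientations are given as [roll, pitch, yaw] about the fixed x, y, z axes, in that order (R = Rz(yaw) Ry(pitch) Rx(roll)).
In Python, from plant import r gives the robot as it stands.
- The arm moves only by the tool send_rows, never from a script. Its argument "plan" is a list of rows, each a list of 2 entries, a list of its own where there are three numbers: the shift along the tool's x, y, z scaled (see below), then the turn, a rotation vector about the tool's x, y, z scaled (see below). A call has exactly 5 rows; each row is the pose to reach, as a shift and turn from the pose measured when the call began, along the tool's axes at that moment; what a row does not reach only later rows make up. The controller multiplies each number of a shift by 0.15 m and each number of a turn by pi/4 rad. A row lasts 1/10 s, in which the tool goes at most 50 mm and 8.59 degrees, less where a joint would pass 70% of its speed; a pose out of reach is approached as far as the arm can. A call with a number of a shift or a turn outside -1 to 1 is refused whole. A call with a gripper value outside its range is refused whole. "jaw" is the opening, from -1 (shut) to 1 (fully open), so that 0 is half open, set as the call begins (left out, the last holds). The fingers move at their own pace and stop on an object; "force" is the grip in N (left out, the last holds). Time passes only in rows, so rows that repeat a pose let the fingers close, or fill a call up. It gives the time, the measured TCP pose, the force and the opening at its end, in the units of the state.
- r.get_state(): the state, without advancing time (a new reading comes with each control period).
- r.capture(name): name is "scene" or "top" or "wrist"; returns a dict with "color" (384x512x3 uint8, red, green, blue), "range_z" (384x512 float32, m along the optical axis (not along the pixel's ray), 0 where there is no reading), "mtx" (3x3 intrinsics, pixels), "pose" (4x4, takes a point from camera to world coordinates). Camera axes: x right, y down, z forward; pixel columns grow to the right and rows downward; lengths in m; the calibration is good to about 2 mm. A picture is of the moment at which its call begins.
- r.close_job(): hands the job in, once; it reports no verdict.
Trained networks look in a picture, given as the dict that the camera call returned (one of the last four; its "shot" number tells which), for a name from the list of things; names that differ only in an ending like _2 or _b are one class to them, and where a whole thing is asked for, a point or a joint stands for the part that bears it (a point fixed in the world has none). Each returns a list of dicts, best first, with "score" (0 to 1); they miss things now and then, are a little off and sometimes report something else, mostly with a low value. They report only what shows in the picture. A call takes as long as a camera call. They do not tell look-alikes from the thing itself.
- r.find_in(picture, target): "uv" ([column, row] in pixels, amid what is visible of it).
- r.trace(picture, target): "mask" (384x512 bool, what is visible of it) and "uv" ([column, row] in pixels, amid what is visible of it).
The state is a dict: "time_s": time; "joints": joint angles; "qd": joint speeds; "joint_torque": joint torques, N m; "tcp_pos": TCP position; "eef_rot": TCP orientation; "contact_force": force on the tool from outside, world axes, zero at the start; "moment": the same for the moment, N m; "gripper_width": finger opening in m.
Only numpy, scipy, OpenCV 4.12 (cv2) and the standard library are available. Lean on these libraries where they do the work, as an engineer would, in place of code of your own. Each camera call takes 0.05 s, during which the arm holds its last target. There are 200 camera calls.

### The job

Take the two metal spacer plates out of the wooden stand and put each one upright into the narrowest slot of the thickness gauge that takes it, pressed gently down past its spring keeper until it rests fully home on the slot floor, with neither end of the plate sticking out of the slot. Never force a plate or bump the gauge hard: feel for the slot, because the slotted head sits a little to one side or the other. Leave the other things on the bench where they are.

Things in the scene. Friction and masses are not known exactly. Their poses are not given: they have to be found in the camera images.
- gauge: thickness gauge fixed to the bench: dark base plate 94 (x) x 230 (y) x 10 mm, carrying a bright metal head 70 (x) x 170 (y) mm with its top face 50 mm above the bench. Origin: centre of its underside, on the bench; z up, y along the row of slots. Three slots, open at the top, run right through the head along x
- row_middle (a point): nominal mouth centre of the 15.5 mm middle slot: gauge x, y = 0, 50 mm up. The head is clamped firmly, but anywhere up to 14 mm either way along gauge y from nominal, new each time. This shift moves all slots alike and is NOT in any measured pose: feel for it (depth and side force of contact in the lead-in slopes)
- row_narrow (a point): nominal mouth centre of the 10.5 mm slot, 55 mm to the -y side of the middle one (the 20.5 mm slot is 55 mm to its +y side); same shift as the head. All slots: floor 18 mm above the bench; the top 3 mm is a sloped lead-in, 1.5 mm wider per side at the top face than below
- keeper (a point): nominal place of the middle slot's sprung steel keeper (one in each slot, on its +y wall): it stands 3.5 mm into the slot from 6 to 22 mm above the slot floor, sloped on top. The right plate pushes it back with 5 to 12 N of downward press and is then held by friction: it does not fall home by its own weight
- stand: wooden stand fixed to the bench, 70 (x) x 130 (y) x 24 mm, origin at the centre of its underside, on the bench top. Two grooves along x, centred at y = -28 and +28 mm, 16 to 17 mm wide, groove floors 12 mm above the bench; at the start one plate stands loosely in each, either way round
- thin_plate: loose flat metal plate standing upright, 50 (x) x 9 (y, thickness) x 80 (z) mm, 0.1 to 0.16 kg. Origin: centre of its underside. Belongs in the 10.5 mm slot
- thick_plate: loose flat metal plate standing upright, 50 (x) x 14 (y, thickness) x 80 (z) mm, 0.14 to 0.24 kg. Origin: centre of its underside. Belongs in the 15.5 mm slot; the 20.5 mm slot stays empty
- tape_measure: tape measure lying on its side, 68 x 80 x 38 mm, a bystander; origin at its underside
- duct_tape: small roll of dark tape lying flat, 55 mm across, 19 mm high, a bystander; origin at its underside
- glue_bottle: standing glue bottle, 55 mm across, 210 mm high, a bystander; origin at its underside
- torch: small torch lying down, 36 x 137 x 36 mm, a bystander; origin at its underside
Not all that is in view belongs to the job. What is shaped like the thin_plate but purple is not meant.

How it is judged (in metres and radians):
At the end, for the whole second after the job is handed in: Thin plate in the narrowest slot, thick plate in the middle slot (17.5 mm either way along the row covers the head's offset); each within 2.5 mm of the slot floor, upright within 0.09 rad, centred along the slot within 12 mm, at rest (x of thin_plate in the frame of gauge between -0.012 and 0.012 m and y of thin_plate in the frame of gauge between -0.0725 and -0.0375 m and z of thin_plate in the frame of gauge between 0.015 and 0.0205 m and angle between each of thin_plate, thick_plate's own z axis and vertical below 0.09 rad and linear speed of each of thin_plate, thick_plate below 0.01 m/s and x of thick_plate in the frame of gauge between -0.012 and 0.012 m and y of thick_plate in the frame of gauge between -0.0175 and 0.0175 m and z of thick_plate in the frame of gauge between 0.015 and 0.0205 m); the robot touches nothing.
It fails at once if a plate is pressed or knocked against the gauge with more than 60 N (contact force between any of thin_plate, thick_plate and gauge above 60 N).
It fails at once if the robot itself strikes the gauge with more than 60 N (contact force between any of the arm, the fingers and gauge above 60 N).
It fails at once if the tape measure, tape roll, glue bottle or torch is moved more than 30 mm (distance of any of tape_measure, duct_tape, glue_bottle, torch from where it was at the start of the episode above 0.03 m).
It also fails if it takes over 72 s, if anything falls off the work surface, if the arm or the gripper's body presses on something with over 40 N, if the wrist force passes 120 N, or if a joint passes its speed limit or range.

## Working session

There is one attempt and no reset: what is moved stays moved. The work goes in short steps, Python scripts to look and compute and a tool call to move; the robot and the scene stay as the last step left them, time stands still between calls to the robot, and variables do not carry over. Pictures are saved under pics/ and viewed, about 8 in all and at most 12, crops included, and the job is handed in when it is done.

Besides the shell and the picture viewer there is one more tool, called after ">>>" as name(argument=value, ...) on one line, values as JSON. send_rows: Moves the arm, as the interface text tells. Its arguments: {"type":"object","properties":{"plan":{"type":"array"},"jaw":{"type":"number"},"force":{"type":"number"}},"required":["plan"]}

```bash
ls; mkdir -p pics; cat > h.py <<'E'
import numpy as np, cv2
from plant import r
from scipy.spatial.transform import Rotation as R
def pts(p):
    z=p["range_z"].astype(float); K=p["mtx"]; v,u=np.mgrid[:z.shape[0],:z.shape[1]]
    c=np.stack([(u-K[0,2])/K[0,0]*z,(v-K[1,2])/K[1,1]*z,z],-1)
    w=c@p["pose"][:3,:3].T+p["pose"][:3,3]; w[z<=0]=np.nan
    return w
def save(p,n,s=1): 
    cv2.imwrite("pics/"+n,cv2.resize(p["color"][...,::-1],None,fx=s,fy=s))
E
python3 - <<'E'
from h import *
s=r.get_state(); print({k:np.round(v,3).tolist() for k,v in s.items()})
for n in ("scene","top"):
    p=r.capture(n); save(p,n+"0.png",1.5); w=pts(p)
    for t in ("gauge","stand","thin_plate","thick_plate","tape_measure","duct_tape","glue_bottle","torch"):
        for d in r.trace(p,t)[:3]:
            q=w[d["mask"]]; q=q[~np.isnan(q[:,0])]
            print(n,t,round(d["score"],2),np.round(d["uv"]),np.round(np.median(q,0),3),np.round(np.percentile(q,[2,98],axis=0),3).tolist() if len(q) else 0)
E
```

```text
pics
{'time_s': 0.0, 'joints': [-57.057, 20.591, 0.635, -0.021, -70.135, -16.506], 'qd': [0.074, -0.0, -0.082, -0.003, -0.024, -0.002], 'joint_torque': [-0.0, -58.271, 29.306, 6.998, 0.007, -0.0], 'tcp_pos': [0.191, -0.647, 0.245], 'eef_rot': [94.24, 89.907, 110.67], 'contact_force': [0.714, 0.59, -0.63], 'moment': [-0.023, 0.007, 0.024], 'gripper_width': 0.087}
scene gauge 0.65 [236. 222.] [0.48  0.165 0.024] [[0.432, 0.061, 0.0], [0.567, 0.263, 0.052]]
scene stand 0.73 [318. 184.] [ 0.495 -0.167  0.02 ] [[0.477, -0.272, 0.002], [0.533, -0.142, 0.026]]
scene thin_plate 0.56 [316. 170.] [ 0.506 -0.181  0.06 ] [[0.482, -0.232, 0.022], [0.53, -0.174, 0.092]]
scene thin_plate 0.55 [344. 190.] [ 0.404 -0.192  0.039] [[0.38, -0.274, -0.002], [0.481, -0.184, 0.08]]
scene thin_plate 0.55 [318. 197.] [ 0.418 -0.093  0.045] [[0.412, -0.124, 0.002], [0.426, -0.078, 0.081]]
scene thick_plate 0.79 [334. 167.] [ 0.508 -0.236  0.07 ] [[0.493, -0.252, 0.025], [0.542, -0.227, 0.092]]
scene tape_measure 0.73 [185. 178.] [0.688 0.19  0.091] [[0.673, 0.148, 0.005], [0.751, 0.213, 0.198]]
scene tape_mea
[... 792 characters left out ...]
thin_plate 0.56 [347. 212.] [ 0.502 -0.183  0.071] [[0.48, -0.189, 0.018], [0.525, -0.177, 0.095]]
top thick_plate 0.58 [370. 207.] [ 0.516 -0.236  0.079] [[0.494, -0.248, 0.022], [0.54, -0.23, 0.096]]
top tape_measure 0.66 [282. 146.] [ 0.682 -0.012  0.03 ] [[0.646, -0.049, -0.0], [0.724, 0.025, 0.037]]
top tape_measure 0.52 [228. 212.] [0.495 0.146 0.021] [[0.435, 0.041, 0.008], [0.556, 0.256, 0.054]]
top duct_tape 0.61 [280. 268.] [ 0.363 -0.     0.019] [[0.342, -0.023, 0.014], [0.389, 0.023, 0.023]]
top glue_bottle 0.59 [215. 134.] [0.69  0.172 0.131] [[0.675, 0.151, 0.014], [0.716, 0.2, 0.205]]
top torch 0.96 [144. 219.] [0.48  0.373 0.031] [[0.438, 0.319, 0.017], [0.518, 0.437, 0.038]]
```

View pics/scene0.png

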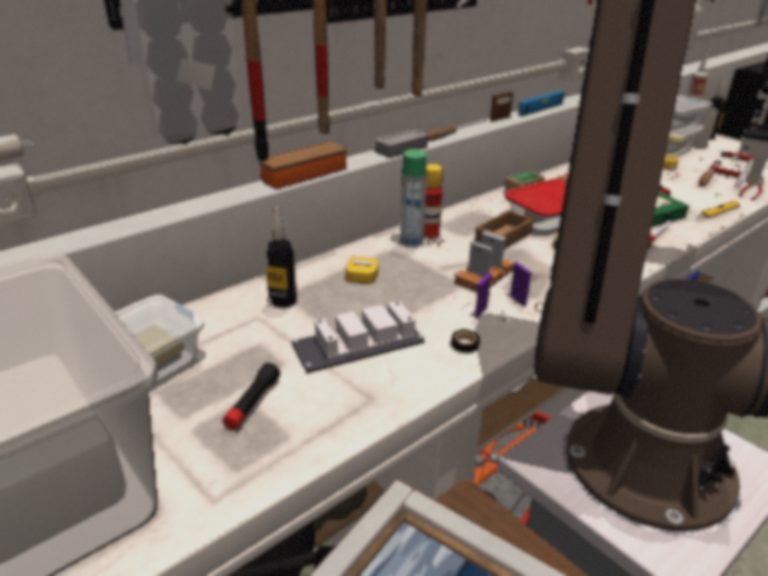

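View pics/top0.png

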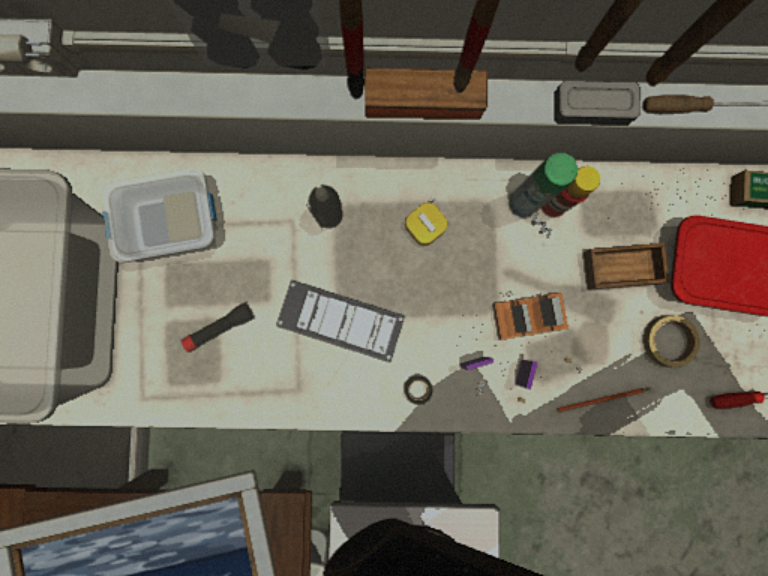

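The scene view shows two grey plates in the brown stand (488,255), the gauge (357,335), purple decoys at (483,290) and (520,283), the tape measure (362,268), tape roll (465,340) and torch (250,395). The top view agrees: stand (530,315), gauge (340,320). Next I fit rough orientations and go for a close look.

```bash
cat >> h.py <<'E'
def Rd(psi):
    a=np.radians(psi); x=np.array([0,0,-1.]); y=np.array([np.cos(a),np.sin(a),0]); return np.stack([x,y,np.cross(x,y)],1)
def cur(s=None):
    s=s or r.get_state(); Rm=R.from_euler("xyz",s["eef_rot"],degrees=True).as_matrix(); return np.array(s["tcp_pos"]),Rm
def psi_of(Rm): return np.degrees(np.arctan2(Rm[1,1],Rm[0,1]))
def plan(*tg):
    """each target: (x,y,z,psi); prints scaled shift / turn for successive calls"""
    p,Rm=cur()
    for x,y,z,ps in tg:
        c=psi_of(Rm); ps=c+((ps-c+90)%180-90); R2=Rd(ps); q=np.array([x,y,z])
        print("shift",np.round(Rm.T@(q-p)/.15,3).tolist(),"turn",np.round(R.from_matrix(Rm.T@R2).as_rotvec()/(np.pi/4),3).tolist(),"psi",round(ps,1))
        p,Rm=q,R2
E
python3 - <<'E'
from h import *
p,Rm=cur(); print(np.round(Rm,3), psi_of(Rm))
pic=r.capture("top"); w=pts(pic)
def rect(m,n):
    q=w[m][:,:2]; c,s,a=cv2.minAreaRect((q*1000).astype(np.float32)); print(n,len(q),np.round(c),np.round(s),round(a,1))
x,y,z=w[...,0],w[...,1],w[...,2]
with np.errstate(all='ignore'):
    g=(x>.42)&(x<.57)&(y>.03)&(y<.27)
    rect(g&(z>.006)&(z<.06),"gauge all"); rect(g&(z>.046)&(z<.056),"gauge top")
    st=(x>.44)&(x<.56)&(y>-.29)&(y<-.12)
    rect(st&(z>.018)&(z<.032),"stand"); rect(st&(z>.085)&(y>-.21),"plateA");rect(st&(z>.085)&(y<-.21),"plateB")
plan((.33,-.52,.3,110),(.43,-.38,.3,90),(.44,-.22,.32,90))
E
```

```text
[[ 0.    -0.283  0.959]
 [-0.     0.959  0.283]
 [-1.    -0.     0.   ]] 106.43261403926617
gauge all 2590 [501. 148.] [234. 122.] 78.9
gauge top 1123 [491. 136.] [170.  70.] 73.5
stand 654 [ 511. -213.] [ 70. 131.] 10.4
plateA 74 [ 504. -185.] [49. 10.] 10.6
plateB 117 [ 517. -240.] [50. 15.] 9.9
shift [-0.363, 0.552, 1.13] turn [-0.079, 0.0, 0.0] psi 110.0
shift [0.0, 0.649, 0.946] turn [0.444, 0.0, 0.0] psi 90.0
shift [-0.133, 1.067, 0.067] turn [0.0, 0.0, 0.0] psi 90.0
```

```bash
python3 - <<'E'
from h import *
plan((.29,-.54,.28,106.4),(.39,-.43,.3,106.4),(.43,-.32,.3,100.4),(.45,-.22,.3,100.4))
E
```

```text
shift [-0.23, 0.5, 0.836] turn [0.001, 0.0, 0.0] psi 106.4
shift [-0.133, 0.515, 0.847] turn [0.0, 0.0, 0.0] psi 106.4
shift [0.0, 0.628, 0.463] turn [0.133, 0.0, 0.0] psi 100.4
shift [0.0, 0.632, 0.251] turn [0.0, 0.0, 0.0] psi 100.4
```

>>> send_rows(plan=[[[-0.23,0.5,0.84],[0,0,0]],[[-0.23,0.5,0.84],[0,0,0]],[[-0.23,0.5,0.84],[0,0,0]],[[-0.23,0.5,0.84],[0,0,0]],[[-0.23,0.5,0.84],[0,0,0]]])

```text
time_s: 1.45
tcp_pos: [0.2917, -0.5391, 0.2809]
eef_rot: [-62.2, 89.9, -45.6]
contact_force: [-0.0, -0.9, -0.0]
gripper_width: 0.0876
```

>>> send_rows(plan=[[[-0.13,0.52,0.85],[0,0,0]],[[-0.13,0.52,0.85],[0,0,0]],[[-0.13,0.52,0.85],[0,0,0]],[[-0.13,0.52,0.85],[0,0,0]],[[-0.13,0.52,0.85],[0,0,0]]])

```text
time_s: 1.95
tcp_pos: [0.3919, -0.4279, 0.3001]
eef_rot: [-68.5, 89.9, -51.9]
contact_force: [-0.1, -1.0, -0.1]
gripper_width: 0.0877
```

>>> send_rows(plan=[[[0,0.63,0.46],[0.13,0,0]],[[0,0.63,0.46],[0.13,0,0]],[[0,0.63,0.46],[0.13,0,0]],[[0,0.63,0.46],[0.13,0,0]],[[0,0.63,0.46],[0.13,0,0]]])

```text
time_s: 2.45
tcp_pos: [0.4302, -0.3187, 0.2997]
eef_rot: [-105.1, 90.0, -94.4]
contact_force: [0.1, 0.0, 0.4]
gripper_width: 0.0879
```

>>> send_rows(plan=[[[0,0.63,0.25],[0,0,0]],[[0,0.63,0.25],[0,0,0]],[[0,0.63,0.25],[0,0,0]],[[0,0.63,0.25],[0,0,0]],[[0,0.63,0.25],[0,0,0]]])

```text
time_s: 2.95
tcp_pos: [0.4491, -0.2202, 0.2994]
eef_rot: [-132.3, 89.9, -121.6]
contact_force: [-0.8, -0.8, 0.1]
gripper_width: 0.0876
```

```bash
python3 - <<'E'
from h import *
pic=r.capture("wrist"); save(pic,"w1.png",1.5); w=pts(pic); np.save("w1.npy",w)
print(r.get_state()["time_s"],cur()[0],psi_of(cur()[1])); print(np.round(pic["pose"],3))
print(np.nanpercentile(w.reshape(-1,3),[1,50,99],axis=0).round(3))
E
```

```text
3.0 [ 0.44897901 -0.220337    0.29937833] 100.63099709330672
[[-0.185  0.947  0.263  0.378]
 [ 0.983  0.178  0.049 -0.235]
 [-0.     0.267 -0.964  0.438]
 [ 0.     0.     0.     1.   ]]
[[ 0.022 -0.553 -0.802]
 [ 0.422 -0.23   0.001]
 [ 0.695  0.454  0.392]]
```

View pics/w1.png

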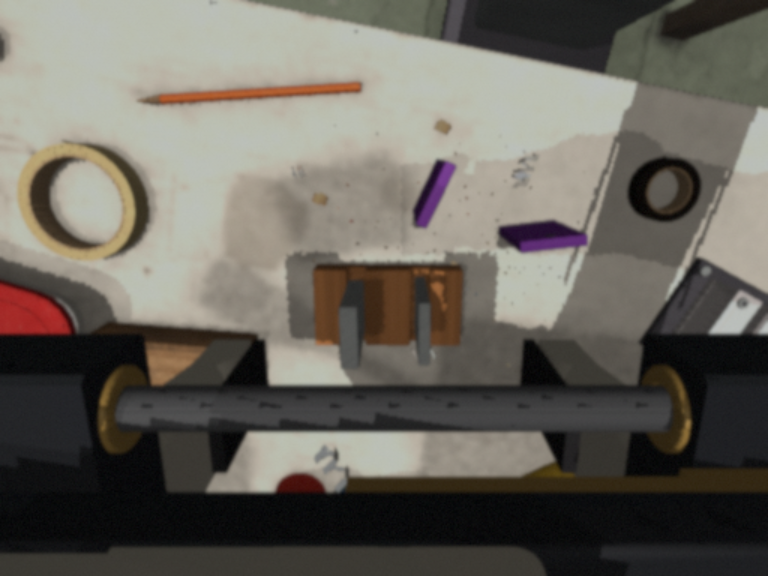

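The wrist view shows the stand (388,305) with the thick plate at (350,320) and the thin one at (423,320). The purple decoys sit in front at (433,193) and (543,235).

```bash
python3 - <<'E'
from h import *
w=np.load("w1.npy"); x,y,z=w[...,0],w[...,1],w[...,2]
def rect(m,n):
    q=w[m]; c,s,a=cv2.minAreaRect((q[:,:2]*1000).astype(np.float32)); print(n,len(q),np.round(c,1),np.round(s,1),round(a,1),"z",np.nanmedian(q[:,2]).round(4))
with np.errstate(all='ignore'):
    st=(x>.44)&(x<.57)&(y>-.3)&(y<-.12)
    rect(st&(z>.019)&(z<.03),"stand"); rect(st&(z>.088)&(z<.1)&(y>-.21),"A");rect(st&(z>.088)&(z<.1)&(y<-.21),"B")
plan((.511,-.19,.2,100.3),(.505,-.186,.072,100.3))
E
```

```text
stand 3620 [ 511.6 -216.2] [ 69.8 129.9] 10.3 z 0.0235
A 337 [ 504.9 -188.8] [49.4  8.1] 11.6 z 0.0915
B 526 [ 518.4 -243.8] [49.8 14.2] 10.9 z 0.0915
shift [0.662, 0.123, 0.444] turn [0.007, -0.001, 0.001] psi 100.3
shift [0.853, 0.033, -0.035] turn [0.0, 0.0, 0.0] psi 100.3
```

```bash
python3 - <<'E'
from h import *
plan((.505,-.189,.17,101),(.505,-.189,.074,101))
E
```

```text
shift [0.862, 0.137, 0.406] turn [-0.008, -0.001, 0.001] psi 101.0
shift [0.64, 0.0, 0.0] turn [0.0, 0.0, 0.0] psi 101.0
```

>>> send_rows(plan=[[[0.86,0.137,0.406],[-0.008,0,0]],[[0.86,0.137,0.406],[-0.008,0,0]],[[0.86,0.137,0.406],[-0.008,0,0]],[[0.86,0.137,0.406],[-0.008,0,0]],[[0.86,0.137,0.406],[-0.008,0,0]]], jaw=-0.2, force=30)

```text
time_s: 3.5
tcp_pos: [0.5045, -0.1904, 0.1695]
eef_rot: [-167.3, 89.8, -156.4]
contact_force: [0.2, 0.4, 0.4]
gripper_width: 0.0536
```

```bash
python3 - <<'E'
from h import *
pic=r.capture("wrist"); w=pts(pic); x,y,z=w[...,0],w[...,1],w[...,2]
print(r.get_state()["gripper_width"],cur()[0])
with np.errstate(all='ignore'):
  for lo,hi in ((-.21,-.15),(-.28,-.22)):
    q=w[(x>.46)&(x<.56)&(y>lo)&(y<hi)&(z>.085)&(z<.1)]
    if len(q)>20: print(len(q),*[np.round(t,1) for t in cv2.minAreaRect((q[:,:2]*1000).astype(np.float32))])
plan((.505,-.189,.074,101))
E
```

```text
0.04924230202818296 [ 0.50507372 -0.1903705   0.17091767]
903 [ 505.3 -188.8] [50.4  8.5] 11.0
1068 [ 511.6 -245.1] [35.9 14.6] 11.2
shift [0.646, 0.01, 0.002] turn [-0.002, -0.001, 0.002] psi 101.0
```

>>> send_rows(plan=[[[0.0,0.01,0],[0,0,0]],[[0.15,0.01,0],[0,0,0]],[[0.35,0.01,0],[0,0,0]],[[0.6,0.01,0],[0,0,0]],[[0.64,0.01,0],[0,0,0]]])

```text
time_s: 4.05
tcp_pos: [0.5028, -0.1893, 0.0732]
eef_rot: [-175.1, 89.8, -164.3]
contact_force: [-0.2, 0.2, -0.8]
gripper_width: 0.0349
```

>>> send_rows(plan=[[[0,0,0],[0,0,0]],[[0,0,0],[0,0,0]],[[0,0,0],[0,0,0]],[[0,0,0],[0,0,0]],[[0,0,0],[0,0,0]]], jaw=-1, force=30)

```text
time_s: 4.55
tcp_pos: [0.5038, -0.1894, 0.0748]
eef_rot: [-144.3, 89.9, -133.4]
contact_force: [-1.0, 1.0, 7.9]
gripper_width: 0.0086
```

>>> send_rows(plan=[[[-0.1,0,0],[0,0,0]],[[-0.3,0,0],[0,0,0]],[[-0.6,0,0],[0,0,0]],[[-0.9,0,0],[0,0,0]],[[-0.9,0,0],[0,0,0]]])

```text
time_s: 5.05
tcp_pos: [0.5073, -0.1899, 0.2168]
eef_rot: [-29.8, 89.4, -18.8]
contact_force: [0.4, -0.8, -1.6]
gripper_width: 0.0091
```

```bash
python3 - <<'E'
from h import *
s=r.get_state();print({k:np.round(s[k],3).tolist() for k in("time_s","tcp_pos","contact_force","moment","gripper_width")},psi_of(cur()[1]))
plan((.46,-.06,.26,90),(.44,.07,.28,74),(.42,.14,.28,74))
E
```

```text
{'time_s': 5.05, 'tcp_pos': [0.507, -0.19, 0.217], 'contact_force': [0.422, -0.806, -1.632], 'moment': [0.034, -0.133, -0.005], 'gripper_width': 0.009} 100.93564654871139
shift [-0.294, 0.908, -0.143] turn [0.243, 0.012, 0.005] psi 90.0
shift [-0.133, 0.867, -0.133] turn [0.356, 0.0, 0.0] psi 74.0
shift [0.0, 0.412, -0.257] turn [0.0, 0.0, 0.0] psi 74.0
```

>>> send_rows(plan=[[[-0.29,0.91,-0.14],[0.24,0.01,0]],[[-0.29,0.91,-0.14],[0.24,0.01,0]],[[-0.29,0.91,-0.14],[0.24,0.01,0]],[[-0.29,0.91,-0.14],[0.24,0.01,0]],[[-0.29,0.91,-0.14],[0.24,0.01,0]]])

```text
time_s: 5.55
tcp_pos: [0.4602, -0.0585, 0.26]
eef_rot: [-41.0, 89.7, -40.7]
contact_force: [-0.5, -0.4, -2.5]
gripper_width: 0.0093
```

>>> send_rows(plan=[[[-0.13,0.87,-0.13],[0.356,0,0]],[[-0.13,0.87,-0.13],[0.356,0,0]],[[-0.13,0.87,-0.13],[0.356,0,0]],[[-0.13,0.87,-0.13],[0.356,0,0]],[[-0.13,0.87,-0.13],[0.356,0,0]]])

```text
time_s: 6.05
tcp_pos: [0.4399, 0.0723, 0.2784]
eef_rot: [-38.3, 89.7, -53.9]
contact_force: [-0.1, -1.2, -1.6]
gripper_width: 0.0086
```

>>> send_rows(plan=[[[0,0.41,-0.26],[0,0,0]],[[0,0.41,-0.26],[0,0,0]],[[0,0.41,-0.26],[0,0,0]],[[0,0.41,-0.26],[0,0,0]],[[0,0.41,-0.26],[0,0,0]]])

```text
time_s: 6.55
tcp_pos: [0.4192, 0.1405, 0.2776]
eef_rot: [-51.3, 89.7, -66.9]
contact_force: [0.5, -0.3, -1.8]
gripper_width: 0.0089
```

```bash
python3 - <<'E'
from h import *
pic=r.capture("wrist"); save(pic,"w2.png",1.5); w=pts(pic); np.savez("w2.npz",w=w,c=pic["color"])
s=r.get_state();print({k:np.round(s[k],3).tolist() for k in("time_s","tcp_pos","contact_force","moment","gripper_width","joints")},psi_of(cur()[1]))
x,y,z=w[...,0],w[...,1],w[...,2]
def rect(m,n):
    q=w[m]; c,s,a=cv2.minAreaRect((q[:,:2]*1000).astype(np.float32)); print(n,len(q),np.round(c,1),np.round(s,1),round(a,1),"z",np.nanmedian(q[:,2]).round(4))
with np.errstate(all='ignore'):
    g=(x>.41)&(x<.6)&(y>.02)&(y<.29)
    rect(g&(z>.006)&(z<.013),"base"); rect(g&(z>.046)&(z<.053),"head")
E
```

```text
{'time_s': 6.6, 'tcp_pos': [0.419, 0.141, 0.278], 'contact_force': [-0.136, -0.308, -0.875], 'moment': [-0.028, 0.01, -0.045], 'gripper_width': 0.009, 'joints': [44.501, -3.432, -24.084, 0.293, -69.44, -150.307]} 74.29600955752898
base 2824 [478.7 151.7] [230.4  60.5] 74.2 z 0.0095
head 2461 [479.2 137. ] [169.9  43.9] 73.5 z 0.0495
```

View pics/w2.png

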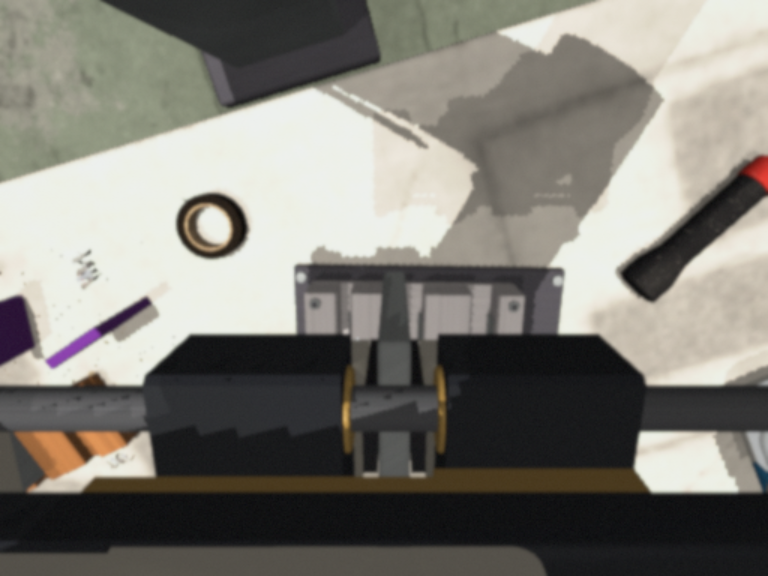

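The wrist view shows the gauge's near half. Its slots are at about columns 343, 400 (behind the held plate) and 484, with the narrow one apparently at the left (world -y). I'll measure slot edges and the head shift.

```bash
python3 - <<'E'
from h import *
w=np.load("w2.npz")["w"]; W=w.reshape(-1,3); W=W[~np.isnan(W[:,0])]
g=W[(W[:,0]>.41)&(W[:,0]<.6)&(W[:,1]>.02)&(W[:,1]<.29)]
for th in (73.5,74.0):
    a=np.radians(th); gy=np.array([np.cos(a),np.sin(a)]); gx=np.array([gy[1],-gy[0]])
    Y=g[:,:2]@gy*1000; X=g[:,:2]@gx*1000; z=g[:,2]*1000
    t=(z>47)&(z<53); b=(z>7)&(z<13)
    print(th,"base X",np.percentile(X[b],[.5,99.5]).round(1),"Y",np.percentile(Y[b],[.3,99.7]).round(1)," head Y",np.percentile(Y[t],[.3,99.7]).round(1),"X",np.percentile(X[t],[.3,99.7]).round(1))
    s=np.sort(Y[t]); d=np.diff(s); k=np.where(d>3)[0]; print([(s[i].round(1),s[i+1].round(1)) for i in k])
for m,n in ((t,"head"),(b,"base")):   # front edge direction
    e=[]
    for lo in np.arange(Y[m].min(),Y[m].max(),4):
        q=m&(Y>=lo)&(Y<lo+4)
        if q.sum()>5: e.append((lo+2,X[q].min()))
    e=np.array(e); e=e[abs(e[:,1]-np.median(e[:,1]))<3]; f=np.polyfit(e[:,0],e[:,1],1); print(n,"dtheta",np.degrees(f[0]).round(2),"X",np.median(e[:,1]).round(1))
p,Rm=cur(); print(p, psi_of(Rm))
E
```

```text
73.5 base X [387.  444.2] Y [166.8 395.4]  head Y [182.8 352.1] X [398.8 436.1]
[(np.float64(207.2), np.float64(218.4)), (np.float64(242.1), np.float64(275.1)), (np.float64(312.1), np.float64(332.6))]
74.0 base X [389.1 447.3] Y [163.1 391.8]  head Y [179.2 348.5] X [400.9 438.2]
[(np.float64(203.7), np.float64(214.6)), (np.float64(238.6), np.float64(271.5)), (np.float64(308.4), np.float64(328.9))]
head dtheta 0.47 X 401.4
base dtheta 0.45 X 389.8
[0.41920071 0.14063872 0.27769753] 74.29600955752898
```

```bash
python3 - <<'E'
from h import *
plan((.4755,.081,.2,73.5),(.4755,.081,.119,73.5))
E
```

```text
shift [0.521, -0.279, 0.467] turn [0.018, 0.004, 0.005] psi 73.5
shift [0.54, 0.0, 0.0] turn [0.0, 0.0, 0.0] psi 73.5
```

>>> send_rows(plan=[[[0.3,-0.279,0.467],[0.018,0.004,0.005]],[[0.52,-0.279,0.467],[0.018,0.004,0.005]],[[0.52,-0.279,0.467],[0.018,0.004,0.005]],[[0.52,-0.279,0.467],[0.018,0.004,0.005]],[[0.52,-0.279,0.467],[0.018,0.004,0.005]]], force=20)

```text
time_s: 7.1
tcp_pos: [0.4758, 0.0802, 0.2002]
eef_rot: [-82.6, 90.0, -99.2]
contact_force: [0.2, -0.9, 1.1]
gripper_width: 0.0088
```

>>> send_rows(plan=[[[0.15,0,0],[0,0,0]],[[0.3,0,0],[0,0,0]],[[0.42,0,0],[0,0,0]],[[0.5,0,0],[0,0,0]],[[0.5,0,0],[0,0,0]]])

```text
time_s: 7.6
tcp_pos: [0.4753, 0.0804, 0.1252]
eef_rot: [-110.4, 90.0, -127.0]
contact_force: [-0.2, -0.2, -0.8]
gripper_width: 0.0091
```

```bash
python3 - <<'E'
from h import *
pic=r.capture("wrist"); save(pic,"w3.png",1.5); w=pts(pic); np.savez("w3.npz",w=w)
s=r.get_state();print({k:np.round(s[k],3).tolist() for k in("time_s","tcp_pos","contact_force","moment","gripper_width","joints")},psi_of(cur()[1]))
W=w.reshape(-1,3); W=W[~np.isnan(W[:,0])]
a=np.radians(73.5); gy=np.array([np.cos(a),np.sin(a)]); gx=np.array([gy[1],-gy[0]])
g=W[(W[:,0]>.41)&(W[:,0]<.6)&(W[:,1]>.02)&(W[:,1]<.29)]
Y=g[:,:2]@gy*1000; X=g[:,:2]@gx*1000; z=g[:,2]*1000; t=(z>47)&(z<53)&(X<430); s=np.sort(Y[t]); d=np.diff(s); k=np.where(d>2.5)[0]; print(s[0],s[-1],[(s[i].round(1),s[i+1].round(1)) for i in k])
# plate in hand
t=(z>60)&(z<110)&(X<440)&(Y>190)&(Y<235)
print("tcp XY",cur()[0][:2]@gx*1e3,cur()[0][:2]@gy*1e3)
for h in range(50,125,8):
    q=(z>h)&(z<h+8)&(X<460)&(Y>195)&(Y<230)
    if q.sum()>8: print(h,q.sum(),np.percentile(Y[q],[2,98]).round(1),np.percentile(X[q],[2,98]).round(1))
plan((.4755,.081,.119,73.5))
E
```

```text
{'time_s': 7.65, 'tcp_pos': [0.476, 0.081, 0.126], 'contact_force': [0.403, -0.994, -0.588], 'moment': [-0.041, -0.074, -0.006], 'gripper_width': 0.009, 'joints': [33.05, 9.17, -32.417, 0.049, -48.388, -139.645]} 73.43769469265472
182.21116878963522 352.8289407680162 [(np.float64(206.8), np.float64(217.6)), (np.float64(259.4), np.float64(274.7)), (np.float64(311.8), np.float64(332.0))]
tcp XY 433.4678596605758 212.44071370550884
50 510 [195.4 229.7] [400.  444.6]
58 13 [206.5 213.7] [410.3 410.9]
66 45 [206.4 214.5] [410.3 411.9]
74 55 [206.1 214.7] [410.2 411.8]
82 60 [206.2 214.5] [410.2 411.3]
90 65 [206.4 214.4] [410.2 411. ]
98 81 [205.2 214.8] [410.2 416.9]
106 215 [196.8 223.8] [410.2 424.1]
114 355 [197.2 223.7] [410.2 424.1]
122 461 [198.4 222.4] [410.2 427.9]
shift [0.047, 0.002, -0.004] turn [-0.001, 0.001, 0.0] psi 73.5
```

View pics/w3.png

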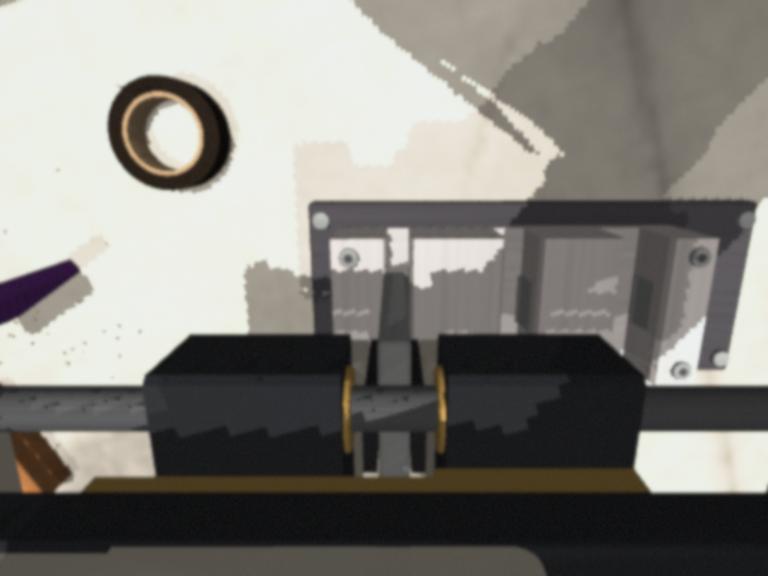

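Held plate at (397,305) sits just over the narrow slot (398,245); the relative measurement says shift 1.8 mm to +y. Feeling down gently.

>>> send_rows(plan=[[[0.03,0.012,-0.004],[0,0,0]],[[0.06,0.012,-0.004],[0,0,0]],[[0.08,0.012,-0.004],[0,0,0]],[[0.09,0.012,-0.004],[0,0,0]],[[0.1,0.012,-0.004],[0,0,0]]])

```text
time_s: 8.15
tcp_pos: [0.4759, 0.0825, 0.111]
eef_rot: [-6.2, 90.0, -22.8]
contact_force: [-0.3, 0.1, -1.2]
gripper_width: 0.009
```

>>> send_rows(plan=[[[0.005,0,0],[0,0,0]],[[0.01,0,0],[0,0,0]],[[0.015,0,0],[0,0,0]],[[0.02,0,0],[0,0,0]],[[0.02,0,0],[0,0,0]]])

```text
time_s: 8.65
tcp_pos: [0.4759, 0.0824, 0.108]
eef_rot: [-14.0, 90.0, -30.5]
contact_force: [-1.2, -0.4, -0.6]
gripper_width: 0.0092
```

```bash
cat >> h.py <<'E'
a_=np.radians(73.5); gy=np.array([np.cos(a_),np.sin(a_)]); gx=np.array([gy[1],-gy[0]])
def rep():
    s=r.get_state(); p,Rm=cur(s); f=np.array(s["contact_force"])
    print("t",round(s["time_s"],2),"gX,gY,z",(p[:2]@gx*1e3).round(1),(p[:2]@gy*1e3).round(1),(p[2]*1e3).round(1),"psi",psi_of(Rm).round(2),"tilt",np.degrees(np.arccos(-Rm[2,0])).round(2),"F gx,gy,z",np.round([f[:2]@gx,f[:2]@gy,f[2]],1),"M",np.round(s["moment"],2),"w",round(s["gripper_width"],4))
E
python3 -c "
from h import *
rep()"
```

```text
t 8.65 gX,gY,z 432.9 214.2 108.0 psi 73.44 tilt 0.04 F gx,gy,z [-1.  -0.7 -0.6] M [-0.01 -0.03 -0.01] w 0.0092
```

>>> send_rows(plan=[[[0.008,0,0],[0,0,0]],[[0.016,0,0],[0,0,0]],[[0.024,0,0],[0,0,0]],[[0.032,0,0],[0,0,0]],[[0.04,0,0],[0,0,0]]], force=30)

```text
time_s: 9.15
tcp_pos: [0.4759, 0.0824, 0.1018]
eef_rot: [-16.5, 90.0, -33.1]
contact_force: [-0.4, 0.4, -1.5]
gripper_width: 0.009
```

>>> send_rows(plan=[[[0.008,0,0],[0,0,0]],[[0.016,0,0],[0,0,0]],[[0.024,0,0],[0,0,0]],[[0.03,0,0],[0,0,0]],[[0.03,0,0],[0,0,0]]])

```text
time_s: 9.65
tcp_pos: [0.4758, 0.0823, 0.0972]
eef_rot: [-52.8, 90.0, -69.3]
contact_force: [0.8, -0.8, -1.1]
gripper_width: 0.0088
```

```bash
python3 -c "
from h import *
rep()"
```

```text
t 9.65 gX,gY,z 432.8 214.1 97.2 psi 73.44 tilt 0.04 F gx,gy,z [ 1.  -0.5 -1.1] M [-0.4  -0.01 -0.01] w 0.0088
```

>>> send_rows(plan=[[[0.007,0,0],[0,0,0]],[[0.014,0,0],[0,0,0]],[[0.021,0,0],[0,0,0]],[[0.028,0,0],[0,0,0]],[[0.034,0,0],[0,0,0]]])

```text
time_s: 10.15
tcp_pos: [0.4756, 0.082, 0.092]
eef_rot: [-77.7, 89.9, -94.3]
contact_force: [-0.5, -2.8, 2.1]
gripper_width: 0.0093
```

```bash
python3 -c "
from h import *
rep()"
```

```text
t 10.15 gX,gY,z 432.7 213.7 92.0 psi 73.44 tilt 0.06 F gx,gy,z [ 0.3 -2.8  2.1] M [-1.28  0.38 -0.  ] w 0.0093
```

>>> send_rows(plan=[[[0.007,-0.002,0],[0,0,0]],[[0.014,-0.003,0],[0,0,0]],[[0.021,-0.003,0],[0,0,0]],[[0.028,-0.003,0],[0,0,0]],[[0.034,-0.003,0],[0,0,0]]])

```text
time_s: 10.65
tcp_pos: [0.4757, 0.0816, 0.0871]
eef_rot: [-45.6, 89.9, -62.1]
contact_force: [0.0, -2.9, 3.8]
gripper_width: 0.0091
```

```bash
python3 -c "
from h import *
rep()"
```

```text
t 10.65 gX,gY,z 433.0 213.4 87.1 psi 73.44 tilt 0.06 F gx,gy,z [ 0.9 -2.8  3.8] M [-1.24  0.17  0.01] w 0.0091
```

>>> send_rows(plan=[[[0.007,-0.002,0],[0,0,0]],[[0.014,-0.003,0],[0,0,0]],[[0.021,-0.003,0],[0,0,0]],[[0.028,-0.003,0],[0,0,0]],[[0.034,-0.003,0],[0,0,0]]])

```text
time_s: 11.15
tcp_pos: [0.476, 0.0815, 0.082]
eef_rot: [-7.5, 89.9, -24.1]
contact_force: [-0.3, -0.7, 5.5]
gripper_width: 0.0086
```

>>> send_rows(plan=[[[0.003,0,0],[0,0,0]],[[0.006,0,0],[0,0,0]],[[0.009,0,0],[0,0,0]],[[0.012,0,0],[0,0,0]],[[0.012,0,0],[0,0,0]]])

```text
time_s: 11.65
tcp_pos: [0.4761, 0.0815, 0.0807]
eef_rot: [-6.0, 89.9, -22.6]
contact_force: [-2.0, -0.7, 9.9]
gripper_width: 0.0084
```

```bash
python3 -c "
from h import *
rep()"
```

```text
t 11.65 gX,gY,z 433.3 213.3 80.7 psi 73.47 tilt 0.09 F gx,gy,z [-1.7 -1.3  9.9] M [-0.55  1.03  0.03] w 0.0084
```

>>> send_rows(plan=[[[0.003,0,0],[0,0,0]],[[0.006,0,0],[0,0,0]],[[0.009,0,0],[0,0,0]],[[0.009,0,0],[0,0,0]],[[0.009,0,0],[0,0,0]]])

```text
time_s: 12.15
tcp_pos: [0.4762, 0.0815, 0.0807]
eef_rot: [-1.6, 89.9, -18.1]
contact_force: [-6.9, 0.6, 20.7]
gripper_width: 0.0087
```

```bash
python3 -c "
from h import *
rep()"
```

```text
t 12.15 gX,gY,z 433.4 213.4 80.7 psi 73.49 tilt 0.12 F gx,gy,z [-6.8 -1.4 20.7] M [-0.4   2.63  0.04] w 0.0087
```

The plate is on the floor: force rises to 20 N with no further travel. Release and lift.

>>> send_rows(plan=[[[0,0,0],[0,0,0]],[[0,0,0],[0,0,0]],[[0,0,0],[0,0,0]],[[0,0,0],[0,0,0]],[[0,0,0],[0,0,0]]], jaw=-0.3)

```text
time_s: 12.65
tcp_pos: [0.476, 0.0814, 0.0804]
eef_rot: [-13.8, 89.9, -30.3]
contact_force: [0.0, -0.5, 0.2]
gripper_width: 0.0305
```

>>> send_rows(plan=[[[-0.1,0,0],[0,0,0]],[[-0.3,0,0],[0,0,0]],[[-0.5,0,0],[0,0,0]],[[-0.8,0,0],[0,0,0]],[[-1,0,0],[0,0,0]]])

```text
time_s: 13.15
tcp_pos: [0.4763, 0.0817, 0.2331]
eef_rot: [14.8, 89.8, -1.7]
contact_force: [0.5, 0.4, -0.0]
gripper_width: 0.0308
```

```bash
python3 - <<'E'
from h import *
rep()
pic=r.capture("wrist"); w=pts(pic); W=w.reshape(-1,3); W=W[~np.isnan(W[:,0])]
Y=W[:,:2]@gy*1000; X=W[:,:2]@gx*1000; z=W[:,2]*1000
q=(z>90)&(z<106)&(X>400)&(X<470)&(Y>195)&(Y<230); print("plate",q.sum(),np.percentile(X[q],[1,99]),np.percentile(Y[q],[1,99]),np.percentile(z[q],[5,50,95]))
p,Rm=cur()
plan((.46,-.02,.24,88),(.49,-.13,.24,100.9),(.5185,-.244,.2,100.9),(.5185,-.244,.074,100.9))
E
```

```text
t 13.15 gX,gY,z 433.5 213.6 233.1 psi 73.5 tilt 0.2 F gx,gy,z [ 0.3  0.5 -0. ] M [ 0.02 -0.13  0.  ] w 0.0308
plate 620 [410.97513658 460.08859487] [207.2892358 216.0526769] [95.97435435 97.35180324 98.53836766]
shift [-0.019, -0.689, 0.076] turn [-0.321, 0.012, -0.004] psi 88.0
shift [0.0, -0.726, 0.225] turn [-0.287, 0.0, 0.0] psi 100.9
shift [0.267, -0.782, 0.043] turn [0.0, 0.0, 0.0] psi 100.9
shift [0.84, 0.0, 0.0] turn [0.0, 0.0, 0.0] psi 100.9
```

The thin plate is home: top at 97.4 mm (98 expected) and centred along the slot. Going back for the thick plate.

>>> send_rows(plan=[[[-0.02,-0.69,0.08],[-0.32,0.012,0]],[[-0.02,-0.69,0.08],[-0.32,0.012,0]],[[-0.02,-0.69,0.08],[-0.32,0.012,0]],[[-0.02,-0.69,0.08],[-0.32,0.012,0]],[[-0.02,-0.69,0.08],[-0.32,0.012,0]]], jaw=-0.1)

```text
time_s: 13.7
tcp_pos: [0.4606, -0.0202, 0.2399]
eef_rot: [89.0, 89.8, 86.9]
contact_force: [1.4, -0.2, 0.2]
gripper_width: 0.0397
```

>>> send_rows(plan=[[[0,-0.73,0.22],[-0.287,0,0]],[[0,-0.73,0.22],[-0.287,0,0]],[[0,-0.73,0.22],[-0.287,0,0]],[[0,-0.73,0.22],[-0.287,0,0]],[[0,-0.73,0.22],[-0.287,0,0]]])

```text
time_s: 14.2
tcp_pos: [0.4897, -0.1303, 0.2388]
eef_rot: [95.9, 89.8, 106.6]
contact_force: [1.0, -0.6, -0.2]
gripper_width: 0.0394
```

>>> send_rows(plan=[[[0.27,-0.78,0.043],[0,0,0]],[[0.27,-0.78,0.043],[0,0,0]],[[0.27,-0.78,0.043],[0,0,0]],[[0.27,-0.78,0.043],[0,0,0]],[[0.27,-0.78,0.043],[0,0,0]]])

```text
time_s: 14.7
tcp_pos: [0.5179, -0.2429, 0.1973]
eef_rot: [108.8, 89.7, 119.5]
contact_force: [-1.0, -0.1, -0.1]
gripper_width: 0.0395
```

```bash
python3 - <<'E'
from h import *
rep()
pic=r.capture("wrist"); w=pts(pic); x,y,z=w[...,0],w[...,1],w[...,2]
with np.errstate(all='ignore'):
    q=w[(x>.46)&(x<.57)&(y>-.28)&(y<-.21)&(z>.085)&(z<.1)]
    print(len(q),*[np.round(t,1) for t in cv2.minAreaRect((q[:,:2]*1000).astype(np.float32))],np.median(q[:,2]))
print(cur()[0]); plan((.5185,-.244,.074,100.9))
E
```

```text
t 14.7 gX,gY,z 565.5 -85.8 197.3 psi 100.71 tilt 0.26 F gx,gy,z [-0.9 -0.4 -0.1] M [-0.02  0.01 -0.03] w 0.0395
1116 [ 518.2 -243.7] [49.3 14.1] 10.4 0.09146095310483565
[ 0.51797162 -0.24260488  0.19783403]
shift [0.826, -0.013, 0.002] turn [-0.003, -0.001, -0.005] psi 100.9
```

>>> send_rows(plan=[[[0.2,-0.01,0],[0,0,-0.005]],[[0.4,-0.01,0],[0,0,-0.005]],[[0.6,-0.01,0],[0,0,-0.005]],[[0.78,-0.01,0],[0,0,-0.005]],[[0.82,-0.01,0],[0,0,-0.005]]])

```text
time_s: 15.25
tcp_pos: [0.5168, -0.2418, 0.0729]
eef_rot: [158.1, 89.8, 168.9]
contact_force: [-0.9, -0.2, 0.0]
gripper_width: 0.0396
```

>>> send_rows(plan=[[[0,0,0],[0,0,0]],[[0,0,0],[0,0,0]],[[0,0,0],[0,0,0]],[[0,0,0],[0,0,0]],[[0,0,0],[0,0,0]]], jaw=-1, force=30)

```text
time_s: 15.75
tcp_pos: [0.5177, -0.2418, 0.0743]
eef_rot: [151.3, 89.9, 162.1]
contact_force: [-0.6, 2.3, 6.7]
gripper_width: 0.0133
```

```bash
python3 - <<'E'
from h import *
rep(); print(cur()[0])
plan((.5185,-.244,.21,100.9),(.49,-.13,.24,100.9),(.46,-.01,.26,88),(.4755,.075,.25,73.5),(.491,.134,.19,73.5),(.491,.134,.125,73.5))
E
```

```text
t 15.75 gX,gY,z 565.0 -84.8 74.3 psi 100.84 tilt 0.09 F gx,gy,z [-1.2  2.1  6.7] M [ 1.15  0.31 -0.04] w 0.0133
[ 0.51765018 -0.24180939  0.07432565]
shift [-0.905, -0.015, 0.002] turn [-0.001, -0.002, -0.001] psi 100.9
shift [-0.2, 0.782, -0.043] turn [0.0, 0.0, 0.0] psi 100.9
shift [-0.133, 0.823, -0.045] turn [0.287, 0.0, 0.0] psi 88.0
shift [0.067, 0.57, 0.083] turn [0.322, 0.0, 0.0] psi 73.5
shift [0.4, 0.406, -0.013] turn [0.0, 0.0, 0.0] psi 73.5
shift [0.433, 0.0, 0.0] turn [0.0, 0.0, 0.0] psi 73.5
```

>>> send_rows(plan=[[[-0.1,0,0],[0,0,0]],[[-0.3,0,0],[0,0,0]],[[-0.6,0,0],[0,0,0]],[[-0.9,0,0],[0,0,0]],[[-0.9,0,0],[0,0,0]]])

```text
time_s: 16.25
tcp_pos: [0.521, -0.243, 0.2164]
eef_rot: [-25.9, 89.4, -15.0]
contact_force: [1.7, 0.2, -1.8]
gripper_width: 0.0137
```

>>> send_rows(plan=[[[-0.2,0.78,-0.043],[0,0,0]],[[-0.2,0.78,-0.043],[0,0,0]],[[-0.2,0.78,-0.043],[0,0,0]],[[-0.2,0.78,-0.043],[0,0,0]],[[-0.2,0.78,-0.043],[0,0,0]]])

```text
time_s: 16.75
tcp_pos: [0.492, -0.1289, 0.2459]
eef_rot: [-23.6, 89.4, -12.7]
contact_force: [0.0, -0.5, -2.9]
gripper_width: 0.0142
```

>>> send_rows(plan=[[[-0.13,0.82,-0.045],[0.287,0,0]],[[-0.13,0.82,-0.045],[0.287,0,0]],[[-0.13,0.82,-0.045],[0.287,0,0]],[[-0.13,0.82,-0.045],[0.287,0,0]],[[-0.13,0.82,-0.045],[0.287,0,0]]])

```text
time_s: 17.25
tcp_pos: [0.4618, -0.0094, 0.2644]
eef_rot: [-12.5, 89.5, -14.4]
contact_force: [-0.2, -1.0, -2.3]
gripper_width: 0.014
```

>>> send_rows(plan=[[[0.067,0.57,0.083],[0.322,0,0]],[[0.067,0.57,0.083],[0.322,0,0]],[[0.067,0.57,0.083],[0.322,0,0]],[[0.067,0.57,0.083],[0.322,0,0]],[[0.067,0.57,0.083],[0.322,0,0]]])

```text
time_s: 17.75
tcp_pos: [0.4773, 0.0743, 0.2537]
eef_rot: [-5.4, 89.5, -21.9]
contact_force: [0.5, -0.7, -2.9]
gripper_width: 0.0138
```

```bash
python3 - <<'E'
from h import *
rep(); print(cur()[0])
plan((.4915,.134,.2,73.5),(.4915,.134,.125,73.5))
E
```

```text
t 17.75 gX,gY,z 436.5 206.8 253.7 psi 73.57 tilt 0.5 F gx,gy,z [ 0.7 -0.5 -2.9] M [-0.06  0.03 -0.01] w 0.0138
[0.47727009 0.07432258 0.25373479]
shift [0.358, 0.409, -0.025] turn [0.002, 0.011, 0.001] psi 73.5
shift [0.5, 0.0, 0.0] turn [0.0, 0.0, 0.0] psi 73.5
```

>>> send_rows(plan=[[[0.2,0.41,-0.025],[0,0.011,0]],[[0.36,0.41,-0.025],[0,0.011,0]],[[0.36,0.41,-0.025],[0,0.011,0]],[[0.36,0.41,-0.025],[0,0.011,0]],[[0.36,0.41,-0.025],[0,0.011,0]]])

```text
time_s: 18.25
tcp_pos: [0.4921, 0.1333, 0.2008]
eef_rot: [-5.0, 89.9, -21.5]
contact_force: [0.5, -0.6, -1.5]
gripper_width: 0.0138
```

>>> send_rows(plan=[[[0.15,0.007,0],[0,0,0]],[[0.3,0.007,0],[0,0,0]],[[0.42,0.007,0],[0,0,0]],[[0.5,0.007,0],[0,0,0]],[[0.5,0.007,0],[0,0,0]]], force=20)

```text
time_s: 18.75
tcp_pos: [0.4921, 0.1334, 0.1254]
eef_rot: [-63.0, 89.9, -79.5]
contact_force: [0.1, -0.1, -1.8]
gripper_width: 0.0136
```

```bash
python3 - <<'E'
from h import *
rep()
pic=r.capture("wrist"); w=pts(pic); W=w.reshape(-1,3); W=W[~np.isnan(W[:,0])]
Y=W[:,:2]@gy*1000; X=W[:,:2]@gx*1000; z=W[:,2]*1000
t=(z>47)&(z<53)&(X<430)&(X>395)&(Y>150)&(Y<370); s=np.sort(Y[t]); d=np.diff(s); k=np.where(d>2.5)[0]; print(s[0],s[-1],[(s[i].round(1),s[i+1].round(1)) for i in k], np.percentile(X[t],1))
for h in range(58,125,8):
    q=(z>h)&(z<h+8)&(X<460)&(Y>240)&(Y<295)
    if q.sum()>8: print(h,q.sum(),np.percentile(Y[q],[2,98]).round(1),np.percentile(X[q],[2,50]).round(1))
E
```

```text
t 18.75 gX,gY,z 434.0 267.7 125.4 psi 73.49 tilt 0.06 F gx,gy,z [ 0.1 -0.  -1.8] M [-0.05 -0.04 -0.02] w 0.0136
182.08528645363782 352.7242959824382 [(np.float64(259.6), np.float64(275.1)), (np.float64(311.9), np.float64(332.2))] 399.2691157596045
58 10 [259.6 272.4] [410.8 410.9]
66 72 [259.3 272.4] [410.4 410.7]
74 80 [259.4 272.4] [410.3 410.6]
82 92 [259.4 272.4] [410.4 410.7]
90 107 [259.3 272.5] [410.3 410.7]
98 108 [259.5 272.4] [410.3 410.7]
106 268 [248.4 283. ] [410.3 411.5]
114 431 [249.2 283. ] [410.3 423.2]
122 566 [250.1 281.8] [410.3 423.5]
```

>>> send_rows(plan=[[[0.03,0.01,0],[0,0,0]],[[0.06,0.01,0],[0,0,0]],[[0.08,0.01,0],[0,0,0]],[[0.09,0.01,0],[0,0,0]],[[0.1,0.01,0],[0,0,0]]])

```text
time_s: 19.3
tcp_pos: [0.4932, 0.1353, 0.1112]
eef_rot: [-4.2, 89.9, -20.6]
contact_force: [0.2, -0.7, -2.1]
gripper_width: 0.014
```

>>> send_rows(plan=[[[0.005,0,0],[0,0,0]],[[0.01,0,0],[0,0,0]],[[0.015,0,0],[0,0,0]],[[0.02,0,0],[0,0,0]],[[0.02,0,0],[0,0,0]]])

```text
time_s: 19.8
tcp_pos: [0.4931, 0.1353, 0.1082]
eef_rot: [-8.0, 89.9, -24.5]
contact_force: [-1.0, 0.4, -2.5]
gripper_width: 0.0142
```

```bash
python3 -c "
from h import *
rep()"
```

```text
t 19.8 gX,gY,z 434.4 269.8 108.2 psi 73.52 tilt 0.09 F gx,gy,z [-1.1  0.1 -2.5] M [-0.02  0.02  0.  ] w 0.0142
```

>>> send_rows(plan=[[[0.008,-0.003,0],[0,0,0]],[[0.016,-0.003,0],[0,0,0]],[[0.024,-0.003,0],[0,0,0]],[[0.032,-0.003,0],[0,0,0]],[[0.04,-0.003,0],[0,0,0]]], force=30)

```text
time_s: 20.3
tcp_pos: [0.493, 0.1348, 0.102]
eef_rot: [-12.0, 89.9, -28.5]
contact_force: [-0.4, -0.5, -2.5]
gripper_width: 0.0137
```

>>> send_rows(plan=[[[0.008,0,0],[0,0,0]],[[0.016,0,0],[0,0,0]],[[0.024,0,0],[0,0,0]],[[0.03,0,0],[0,0,0]],[[0.03,0,0],[0,0,0]]])

```text
time_s: 20.8
tcp_pos: [0.4929, 0.1347, 0.0974]
eef_rot: [-25.1, 89.9, -41.6]
contact_force: [-0.9, 0.0, -2.4]
gripper_width: 0.0138
```

```bash
python3 -c "
from h import *
rep()"
```

```text
t 20.8 gX,gY,z 434.4 269.2 97.4 psi 73.52 tilt 0.08 F gx,gy,z [-0.9 -0.2 -2.4] M [-0.15  0.07  0.  ] w 0.0138
```

>>> send_rows(plan=[[[0.007,0,0],[0,0,0]],[[0.014,0,0],[0,0,0]],[[0.021,0,0],[0,0,0]],[[0.028,0,0],[0,0,0]],[[0.034,0,0],[0,0,0]]])

```text
time_s: 21.3
tcp_pos: [0.4928, 0.1344, 0.0922]
eef_rot: [-46.6, 89.9, -63.1]
contact_force: [-0.5, -4.0, 0.7]
gripper_width: 0.0134
```

>>> send_rows(plan=[[[0.007,-0.002,0],[0,0,0]],[[0.014,-0.003,0],[0,0,0]],[[0.021,-0.003,0],[0,0,0]],[[0.028,-0.003,0],[0,0,0]],[[0.034,-0.003,0],[0,0,0]]])

```text
time_s: 21.8
tcp_pos: [0.4929, 0.134, 0.0874]
eef_rot: [-25.6, 89.9, -42.1]
contact_force: [-1.1, -3.4, 3.5]
gripper_width: 0.0141
```

```bash
python3 -c "
from h import *
rep()"
```

```text
t 21.8 gX,gY,z 434.6 268.5 87.4 psi 73.53 tilt 0.1 F gx,gy,z [-0.1 -3.6  3.5] M [-1.27  0.1  -0.04] w 0.0141
```

Same pattern as the thin plate. Home should be at about z = 80.3.

>>> send_rows(plan=[[[0.007,-0.002,0],[0,0,0]],[[0.014,-0.003,0],[0,0,0]],[[0.021,-0.003,0],[0,0,0]],[[0.028,-0.003,0],[0,0,0]],[[0.036,-0.003,0],[0,0,0]]])

```text
time_s: 22.3
tcp_pos: [0.4931, 0.1338, 0.082]
eef_rot: [-7.1, 89.9, -23.6]
contact_force: [-0.4, -1.8, 4.1]
gripper_width: 0.0139
```

>>> send_rows(plan=[[[0.003,0,0],[0,0,0]],[[0.006,0,0],[0,0,0]],[[0.009,0,0],[0,0,0]],[[0.012,0,0],[0,0,0]],[[0.014,0,0],[0,0,0]]])

```text
time_s: 22.8
tcp_pos: [0.4932, 0.1339, 0.0803]
eef_rot: [-5.9, 89.9, -22.3]
contact_force: [-1.3, -2.4, 10.3]
gripper_width: 0.014
```

```bash
python3 -c "
from h import *
rep()"
```

```text
t 22.8 gX,gY,z 434.9 268.4 80.3 psi 73.55 tilt 0.14 F gx,gy,z [-0.5 -2.6 10.3] M [-0.66  0.96 -0.01] w 0.014
```

>>> send_rows(plan=[[[0.003,0,0],[0,0,0]],[[0.006,0,0],[0,0,0]],[[0.009,0,0],[0,0,0]],[[0.009,0,0],[0,0,0]],[[0.009,0,0],[0,0,0]]])

```text
time_s: 23.3
tcp_pos: [0.4933, 0.1338, 0.0802]
eef_rot: [-2.8, 89.8, -19.3]
contact_force: [-5.4, -2.2, 18.0]
gripper_width: 0.0136
```

>>> send_rows(plan=[[[0,0,0],[0,0,0]],[[0,0,0],[0,0,0]],[[0,0,0],[0,0,0]],[[0,0,0],[0,0,0]],[[0,0,0],[0,0,0]]], jaw=-0.25)

```text
time_s: 23.8
tcp_pos: [0.4932, 0.1338, 0.0799]
eef_rot: [-8.4, 89.9, -24.9]
contact_force: [-0.7, -0.3, -0.2]
gripper_width: 0.0327
```

>>> send_rows(plan=[[[-0.1,0,0],[0,0,0]],[[-0.3,0,0],[0,0,0]],[[-0.5,0,0],[0,0,0]],[[-0.8,0,0],[0,0,0]],[[-1,0,0],[0,0,0]]])

```text
time_s: 24.3
tcp_pos: [0.4934, 0.1341, 0.2327]
eef_rot: [13.2, 89.7, -3.3]
contact_force: [0.5, 0.1, -0.7]
gripper_width: 0.0328
```

>>> send_rows(plan=[[[-0.3,0,-0.3],[0,0,0]],[[-0.3,0,-0.5],[0,0,0]],[[-0.3,0,-0.5],[0,0,0]],[[-0.3,0,-0.5],[0,0,0]],[[-0.3,0,-0.5],[0,0,0]]])

```text
time_s: 24.8
tcp_pos: [0.4214, 0.1553, 0.277]
eef_rot: [7.8, 89.8, -8.6]
contact_force: [0.3, -0.3, 0.6]
gripper_width: 0.033
```

```bash
python3 - <<'E'
from h import *
rep()
pic=r.capture("wrist"); save(pic,"w4.png",1.5); w=pts(pic); W=w.reshape(-1,3); W=W[~np.isnan(W[:,0])]
Y=W[:,:2]@gy*1000; X=W[:,:2]@gx*1000; z=W[:,2]*1000
h=(z>47)&(z<53)&(X>380)&(X<480)&(Y>150)&(Y<370); print("head X",np.percentile(X[h],[.5,99.5]),"Y",np.percentile(Y[h],[.5,99.5]))
for lo,hi in((195,230),(250,285)):
    q=(z>93)&(z<106)&(X>390)&(X<480)&(Y>lo)&(Y<hi); print("plate",q.sum(),np.percentile(X[q],[1,99]).round(1),np.percentile(Y[q],[1,99]).round(1),np.percentile(z[q],[5,50,95]).round(1))
E
```

```text
t 24.8 gX,gY,z 360.0 268.6 277.0 psi 73.6 tilt 0.23 F gx,gy,z [ 0.4 -0.2  0.6] M [-0.07 -0.07  0.01] w 0.033
head X [399.05199688 468.42392498] Y [183.42146222 351.4351242 ]
plate 46 [410.2 414.9] [207.8 216.2] [94.6 97.  98.6]
plate 458 [411.3 449.7] [260.4 273.1] [96.  97.5 98.6]
```

View pics/w4.png

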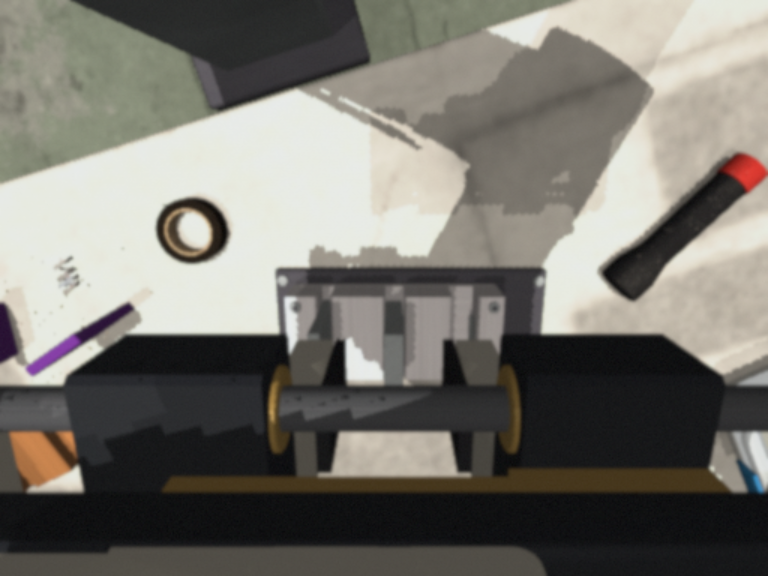

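The wrist view shows the thick plate seated in the middle slot (393,340); the fingers hide most of the thin one. In range data both tops are at about 97 mm (98 expected). The gripper is clear, so I hand in.

```bash
python3 -c "
from h import *
rep(); print(r.close_job())"
```

```text
t 24.85 gX,gY,z 360.1 268.5 276.7 psi 73.57 tilt 0.21 F gx,gy,z [ 0.   0.1 -0.3] M [-0.04 -0.03  0.01] w 0.0333
the job is handed in; nothing more can be done
None
```

Both plates are in the gauge and resting on the slot floor: the thin one in the 10.5 mm slot, the thick one in the 15.5 mm middle slot. I handed the job in at about 25 s, and the hand-in gives no verdict.

- **Head offset:** the camera's range data showed the slotted head about 13.6 mm to the -y side of nominal. Both plates entered with almost no contact force, which agrees with that.
- **Seating:** each plate passed its keeper at a few newtons. At the bottom the arm stopped moving while the force rose to about 20 N (thin) and 18 N (thick), well under the 60 N limit.
- **Last checks:** after release, range data put both plate tops at about 97–97.5 mm, against 98 mm expected. The plates sit about 2 mm off centre along the slot, with no end sticking out. The gripper was clear of everything.
- **Weaker points:** in the last picture the fingers hid most of the thin plate, so its final height there rests on few points. A fuller reading just after its release gave 97.4 mm. I did not measure the bystanders again, but the wrist force showed no contact with them.

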